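Seat a colour jar in the salon's jar mixer

TASK

Take the medium lidded colour jar from the counter and stand it on the bare deck of the jar mixer, in front of the two rubber rollers without touching them, and let go of it. Then nudge the jar from behind along the deck until it is fully home, bearing on both rubber rollers with the spring plunger between them pressed in: hold it there for a moment with a firm but gentle fingertip push (about 12 N), then back away and leave it standing. Do not knock the tub, the vial or the bowl out of place.

Things in the scene. Friction and masses are not known exactly. Their poses are not given: they have to be found in the camera images.
- jar_center (a point): Centre (half-way up) of the medium lidded jar: a plain upright cylinder 56 mm in diameter and 70 mm tall, white with a black lid of the same diameter (top 16 mm), about 0.19 to 0.31 kg, standing on the counter among a wide low tub and a slim vial. z axis up along the jar.
- deck (a point): Point on the flat top of the jar mixer's grey deck, 30 mm above the counter. x axis: from the open side (near the robot) to the white housing; z up. Deck: 130 mm wide (y), from x = -115 mm to +80 mm. Housing: 140 mm wide, top 36 mm above the deck, x = 88 to 208 mm. A jar standing with its axis at x = -60, y = 0 mm here clears rollers and plunger in every case.
- rollers (a point): Point 26 mm straight above deck, fixed to the mixer. At this height the yoke, a sliding crossbar before the housing, carries two free-turning rubber rollers (round, 18 mm diameter, 52.4 mm apart across y, even about y = 0) and a plunger between. The yoke's setting is NOT measured: a jar touching both has its axis at y = 0 and x anywhere from -22 to +22 mm here; find it by feel. The V centres the jar, but friction can hang it on one roller: wiggle the push sideways.
- plunger (a joint): How far the round-nosed spring plunger between the rollers is pushed in (m): 0 free, about 0.008 when this jar is home; stop at 0.010. Its nose meets the jar 8 mm before home. Soft spring, 0.3 N at first and 0.7 N at home, too weak to push the standing jar back.
- tub_center (a point): Centre of the wide low tub (78 mm diameter, 40 mm tall), a bystander.
- vial_center (a point): Centre of the slim vial (34 mm diameter, 75 mm tall), a bystander.
- bowl: Black mixing bowl, 120 mm across, 50 mm tall; origin under its centre; a bystander.
There are look-alikes about, which are no part of the job. Leave any brown or yellow look-alike of the part that bears jar_center alone.

How it is judged (in metres and radians):
On the way, in this order (a step that is already met when the one before it is completed fails the run):
1. the jar stands upright on the mixer's deck in front of the rollers, released, not yet touching rollers or plunger (z of jar_center in the frame of deck between 0.032 and 0.038 m and x of jar_center in the frame of deck between -0.105 and 0.01 m and angle between jar_center's own z axis and vertical below 0.1 rad and value of joint plunger below 0.002 m and contact force between the fingers and jar below 0.1 N and contact force between jar and bumper_left below 0.1 N and contact force between jar and bumper_right below 0.1 N), for 0.2 s.
2. the jar is pressed home: at least 2.5 N on both rollers at once, plunger pushed in, for 0.2 s (contact force between jar and bumper_left above 2.5 N and contact force between jar and bumper_right above 2.5 N and value of joint plunger above 0.0065 m), for 0.2 s.
At the end, for the whole second after the job is handed in: The jar stands upright and at rest on the deck, centred between the rollers within 3 mm and holding the plunger in by at least 6.5 mm (within 1.5 mm of fully home) (value of joint plunger above 0.0065 m and y of jar_center in the frame of deck between -0.003 and 0.003 m and z of jar_center in the frame of deck between 0.032 and 0.038 m and angle between jar_center's own z axis and vertical below 0.06 rad and linear speed of jar below 0.01 m/s); the robot touches nothing.
It fails at once if the jar is pressed on a roller with more than 14 N (contact force between jar and bumper_left above 14 N or contact force between jar and bumper_right above 14 N).
It fails at once if the jar is lifted off the deck into the rollers (more than 8 mm up while the plunger is pushed) (value of joint plunger above 0.003 m and z of jar_center in the frame of deck above 0.043 m).
It fails at once if the tub, the vial or the bowl is moved by more than 30 mm (distance of any of tub_center, vial_center, bowl from where it was at the start of the episode above 0.03 m).
It also fails if it takes over 70 s, if anything falls off the work surface, if the arm or the gripper's body presses on something with over 40 N, if the wrist force passes 120 N, or if a joint passes its speed limit or range.

ROBOT

A 6-joint arm with a two-finger parallel gripper is mounted at the origin on the work surface. World frame = base frame: x ahead of the robot, y to its left, z up, the work surface at z = 0. Lengths are in mm, angles in rad, forces in N, time in s.
With the tool pointing down it reaches from about 400 to 925 mm from the base axis. Payload 12.5 kg.
Tool frame: the origin (TCP) lies at the very end of the fingers, on their centre line; the grasp point (between the pads) lies 19 mm behind it; z points along the fingers, y is the direction in which the jaws open and shut (so a half turn about z gives the same grasp; the last joint's range is limited). The gripper opens to 95 mm and grips with 3 to 60 N. Pads are 20 mm wide; open, the fingers measure 119 mm over their backs; the gripper's body (75 mm by 180 mm) begins 59 mm behind the grasp point.
Start: joints at [-0.106, 0.491, 1.559, -0, 1.092, -0.106], TCP at [625.017, 0.021, 214.661] pointing down, gripper open.
Joint ranges: [-3.1, 3.1], [-0.84, 2.19], [0.05, 2.79], [-1.13, 4.28], [0.06, 2.93], [-2.69, 2.69]. Speed limits (rad/s): [2.22, 2.22, 2.79, 3.14, 3.14, 3.14].

INTERFACE

Orientations are given as [roll, pitch, yaw] about the fixed x, y, z axes, in that order (R = Rz(yaw) Ry(pitch) Rx(roll)).
In Python, from cell import env, read_camera, get_calibration gives the robot as it stands.
- The arm moves only by the tool arm_command, never from a script. Its argument "targets" is a list of rows, each a list of 3 entries, a list of its own where there are three numbers: the turn, a rotation vector about the tool's x, y, z in rad, then the shift along the tool's x, y, z in m, then the closure in counts, from 0 (fully open) to 255 (shut). In form: [[[rx, ry, rz], [tx, ty, tz], fingers], ...]. A call has 1 to 8 rows; each row is the pose to reach, as a shift and turn from the pose commanded when the call began, along the tool's axes at that moment; what a row does not reach only later rows make up. A row lasts 1/10 s, in which the tool goes at most 50 mm and 8.59 degrees, less where a joint would pass 70% of its speed; a pose out of reach is approached as far as the arm can. A call with a gripper value outside its range is refused whole. The fingers move at their own pace and stop on an object; the grip force is fixed at half the most. Time passes only in rows, so rows that repeat a pose let the fingers close. It gives the time, the measured TCP pose, the force and the opening at its end, in the units of the state.
- env.state(): the state, without advancing time (a new reading comes with each control period).
- read_camera(name): name is "scene" or "side" or "wrist"; returns (picture, depth): 480x640x3 uint8, blue, green, red; 480x640 float32, mm along the optical axis (not along the pixel's ray), 0 where there is no reading.
- get_calibration(name): a dict with "vfov" (degrees; the focal length in pixels is half the picture's height over the tangent of half this angle, whatever the lens; pixels are square), "cx", "cy" (the principal point, pixels), "world_from_camera" (4x4, takes a point from camera to world coordinates). Camera axes: x right, y down, z forward; pixel columns grow to the right and rows downward; lengths in mm; the calibration is good to about 2 mm. A picture is of the moment at which its call begins: read the wrist's pose just before it. get_calibration takes no time and is no camera call; for the wrist camera it gives the pose at the moment of the call.
- env.job_done(): hands the job in, once; it reports no verdict.
The state is a dict: "t": time; "joints": joint angles; "qvel": joint speeds; "tau": joint torques, N m; "eef_pos": TCP position; "tcp_rot": TCP orientation; "ft_force": force on the tool from outside, world axes, zero at the start; "moment": the same for the moment, N m; "opening": opening from 0.0 (shut) to 1.0 (fully open).
Only numpy, scipy, OpenCV 4.12 (cv2) and the standard library are available. Lean on these libraries where they do the work, as an engineer would, in place of code of your own. Each camera call takes 0.05 s, during which the arm holds its last target.

## Working session

There is one attempt and no reset: what is moved stays moved. The work goes in short steps, Python scripts to look and compute and a tool call to move; the robot and the scene stay as the last step left them, time stands still between calls to the robot, and variables do not carry over. Pictures are saved under pics/ and viewed, and the job is handed in when it is done.

Besides the shell and the picture viewer there is one more tool, called after "Call:" by a JSON object that holds its "name" and its "arguments". arm_command: Moves the arm, as the interface text tells. Its arguments: {"type":"object","properties":{"targets":{"type":"array"}},"required":["targets"]}

```bash
mkdir -p pics; ls; python3 - <<'E'
from cell import env, read_camera, get_calibration
import cv2,numpy as np
s=env.state();print(s)
for n in ["scene","side","wrist"]:
    c=get_calibration(n);print(n,c)
    p,d=read_camera(n);cv2.imwrite(f"pics/{n}0.png",p);np.save(f"pics/{n}0.npy",d);print((d>0).mean())
E
```

```text
pics
{'t': 0.0, 'joints': array([-1.05624238e-01,  4.91550488e-01,  1.55943071e+00, -4.10582966e-05,
        1.09170090e+00, -1.05601198e-01]), 'qvel': array([ 0.00110748,  0.00045329,  0.00216686, -0.00010851,  0.00069071,
        0.0003685 ]), 'tau': array([-9.52334158e-04, -6.12640929e+01, -2.58175153e+01,  6.92750537e-02,
        4.83079045e-02, -1.38641695e-05]), 'eef_pos': array([6.24763830e+02, 2.26520866e-02, 2.14073840e+02]), 'tcp_rot': array([-3.14050544e+00, -7.86203687e-05,  1.57079219e+00]), 'ft_force': array([-0.08484439, -0.350402  , -0.60149832]), 'moment': array([-0.01120823,  0.00340855, -0.01846346]), 'opening': 0.9954370205097682}
scene {'vfov': 43.9802717242846, 'cx': 323.95699054925615, 'cy': 236.27327209439989, 'world_from_camera': array([[-8.46936448e-01,  3.30087787e-01, -4.16822150e-01,
         1.10549152e+03],
       [ 5.31331438e-01,  5.54390139e-01, -6.40576675e-01,
         9.32000318e+02],
       [ 1.96355524e-02, -7.63998447e-01, -6.44919234e-01,
         1.02527112e+03],
       [ 0.00000000e+00,  0.00000000e+00,  0.00000000e+00,
         1.00000000e+
[... 250 characters left out ...]
504e-01,  6.26810632e-01,
        -5.86696804e+02],
       [-1.59239028e-03, -8.27005860e-01, -5.62191046e-01,
         5.71865914e+02],
       [ 0.00000000e+00,  0.00000000e+00,  0.00000000e+00,
         1.00000000e+00]])}
0.9960123697916666
wrist {'vfov': 71.78978598979768, 'cx': 317.7834091059009, 'cy': 244.49903567074097, 'world_from_camera': array([[ 9.99999597e-01, -4.85199959e-04, -7.54836303e-04,
         6.26510886e+02],
       [-6.79355224e-04, -9.58940227e-01, -2.83607441e-01,
         7.91238974e+01],
       [-5.86236577e-04,  2.83607839e-01, -9.58940170e-01,
         3.83824129e+02],
       [ 0.00000000e+00,  0.00000000e+00,  0.00000000e+00,
         1.00000000e+00]])}
0.9959375
```

View pics/scene0.png

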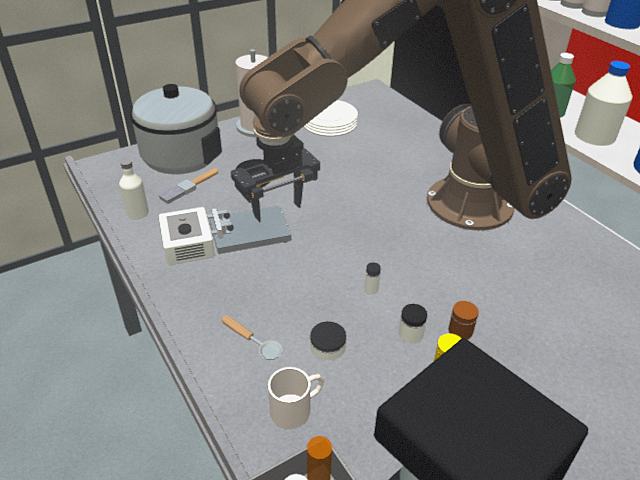

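View pics/side0.png

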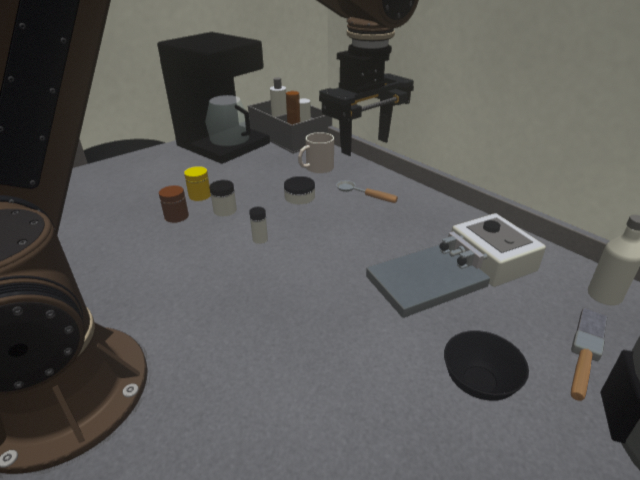

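View pics/wrist0.png

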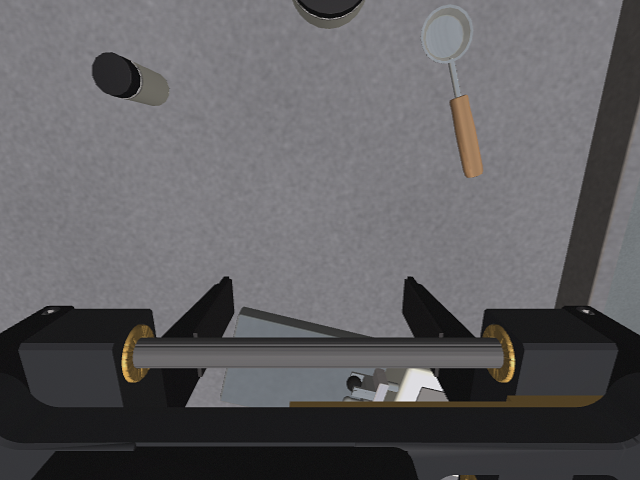

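Scene view: the medium white jar with the black lid is at (413,323), also at side (223,198). It could be confused with:
- the brown jar at (463,320)
- the yellow jar at (449,347)
- the wide low tub at (328,340)
- the slim vial at (373,278)

By the description, (413,323) is the one. The mixer is at (205,235), with its deck at (252,229). The bowl is at side (485,365). I'll measure these and check the choice in a close crop.

```bash
cat > h.py <<'E'
import numpy as np,cv2
from cell import env,read_camera,get_calibration
def ray(c,uv):
    f=240/np.tan(np.radians(c["vfov"])/2); uv=np.atleast_2d(uv).astype(float)
    d=np.c_[(uv[:,0]-c["cx"])/f,(uv[:,1]-c["cy"])/f,np.ones(len(uv))]
    T=c["world_from_camera"]; return T[:3,3],d@T[:3,:3].T
def plane(c,uv,z):
    o,d=ray(c,uv); return o+d*((z-o[2])/d[:,2])[:,None]
def cloud(c,dep):
    v,u=np.mgrid[0:480,0:640]; o,d=ray(c,np.c_[u.ravel(),v.ravel()])
    return (o+d*dep.ravel()[:,None]).reshape(480,640,3)
E
python3 - <<'E'
from h import *
im={n:cv2.imread(f"pics/{n}0.png") for n in("scene","side","wrist")}
dp={n:np.load(f"pics/{n}0.npy") for n in im}
cl={}
for n in("scene","side"):
    c=get_calibration(n);P=cloud(c,dp[n]);cl[n]=P
    hsv=cv2.cvtColor(im[n],cv2.COLOR_BGR2HSV)
    for nm,(u,v),h in [("jar",(413,314) if n=="scene" else (222,187),70),("tub",(328,333) if n=="scene" else (299,184),40),("vial",(373,268) if n=="scene" else (258,212),75)]:
        m=(hsv[...,2]<60)&(np.abs(P[...,2]-h)<5)
        k,l,st,ce=cv2.connectedComponentsWithStats(m.astype(np.uint8))
        i=l[v,u]; q=l==i
        vv,uu=np.nonzero(q); W=plane(c,np.c_[uu,vv],h)
        print(n,nm,i,st[i],"plane centre",W.mean(0).round(1),(W.min(0)+W.max(0))/2,np.ptp(W,axis=0).round(1))
    # deck
    m=(np.abs(P[...,2]-30)<4)&(np.linalg.norm(P[...,:2]-[640,0],axis=-1)<400)
    k,l,st,ce=cv2.connectedComponentsWithStats(cv2.morphologyEx(m.astype(np.uint8),cv2.MORPH_OPEN,np.ones((3,3))))
    i=1+st[1:,4].argmax();print("deck",st[i],ce[i])
    vv,uu=np.nonzero(l==i);W=plane(c,np.c_[uu,vv],30);print(W.mean(0),cv2.minAreaRect(W[:,:2].astype(np.float32)),np.median(P[l==i][:,2]))
    m=(np.abs(P[...,2]-66)<4)&(np.linalg.norm(P[...,:2]-[640,0],axis=-1)<600)
    k,l,st,ce=cv2.connectedComponentsWithStats(cv2.morphologyEx(m.astype(np.uint8),cv2.MORPH_OPEN,np.ones((3,3))))
    for i in range(1,k):
        if st[i,4]>400:
            vv,uu=np.nonzero(l==i);W=plane(c,np.c_[uu,vv],66);print("house",ce[i],W.mean(0),cv2.minAreaRect(W[:,:2].astype(np.float32)))
a=cv2.resize(im["scene"][280:380,290:500],None,fx=3,fy=3);cv2.imwrite("pics/cropA.png",a)
a=cv2.resize(im["side"][200:320,350:560],None,fx=3,fy=3);cv2.imwrite("pics/cropB.png",a)
E
```

```text
scene jar 25 [402 304  25  20 322] plane centre [458.5 303.6  70. ] [458.92564965 303.18303854  70.        ] [55.8 55.8  0. ]
scene tub 0 [     0      0    640    480 306867] plane centre [ 389.  -186.1   40. ] [-287.90935355 -747.76652871   40.        ] [3152.6 3083.7    0. ]
scene vial 0 [     0      0    640    480 306883] plane centre [ 414.5 -146.4   75. ] [-238.41127159 -688.09580607   75.        ] [3040.7 2974.1    0. ]
deck [226 219  23  25 283] [237.67491166 230.71731449]
[ 643.99043824 -191.3857753    30.        ] ((645.6512451171875, -191.86102294921875), (98.4860610961914, 53.20579528808594), 56.246063232421875) 28.573348270490328
house [183.56526208 226.73997945] [ 770.89426999 -235.14905046   66.        ] ((768.5479125976562, -236.27801513671875), (135.2733154296875, 114.29244232177734), 75.4365234375)
side jar 8 [210 180  23  13 223] plane centre [452.2 292.5  70. ] [452.48315776 292.35280644  70.        ] [55.  59.7  0. ]
side tub 12 [284 177  31  15 360] plane centre [630.8 226.5  40. ] [631.4322276  225.46062497  40.        ] [76.7 80.7  0. ]
side vial 26 [250 207  15   9 107] plane centre [447.2 133.7  75. ] [446.57920368 133.4579018   75.        ] [32.8 36.4  0. ]
deck [ 367  245  123   64 4162] [424.07039885 276.02474772]
[ 593.16437705 -202.87984304   30.        ] ((604.2394409179688, -200.40968322753906), (131.8533935546875, 196.46539306640625), 75.13179779052734) 29.55715627038063
house [498.80916745 237.91627689] [ 758.30611266 -248.53209919   66.        ] ((762.123291015625, -243.00308227539062), (139.20506286621094, 120.74651336669922), 75.23245239257812)
```

View pics/cropA.png

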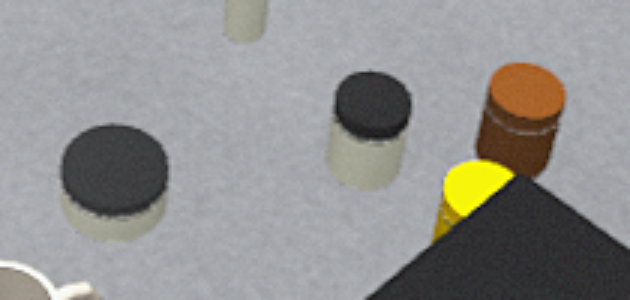

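View pics/cropB.png

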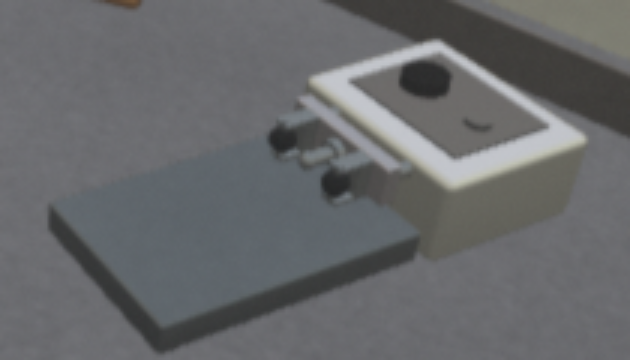

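```bash
python3 - <<'E'
from h import *
for n in("scene","side"):
    c=get_calibration(n);im=cv2.imread(f"pics/{n}0.png");P=cloud(c,np.load(f"pics/{n}0.npy"))
    hsv=cv2.cvtColor(im,cv2.COLOR_BGR2HSV)
    for nm,lo,hi in[("yel",(24,180,120),(34,255,255)),("brown",(5,120,50),(15,255,255))]:
        m=cv2.inRange(hsv,lo,hi)
        k,l,st,ce=cv2.connectedComponentsWithStats(m)
        for i in range(1,k):
            if st[i,4]>80:
                Q=P[l==i];print(n,nm,ce[i].round(),Q.min(0).round(),Q.max(0).round())
    m=(P[...,2]>120)&(P[...,0]<900)&(P[...,0]>200)&(P[...,1]>200)
    k,l,st,ce=cv2.connectedComponentsWithStats(m.astype(np.uint8))
    for i in range(1,k):
        if st[i,4]>300: Q=P[l==i];print(n,"tall",ce[i].round(),np.percentile(Q,[1,99],axis=0).round().tolist())
    # counter z check
    for (u,v) in [(300,300),(340,280),(280,250)]:print(n,P[v,u].round(1))
E
```

```text
scene yel [446. 343.] [371. 348.   4.] [1105.  932. 1025.]
scene brown [463. 318.] [272. 320.   0.] [1105.  932. 1025.]
scene brown [318. 461.] [754. 432.  -1.] [1105.  932. 1025.]
scene tall [503.  53.] [[201.0, 201.0, 394.0], [353.0, 234.0, 690.0]]
scene tall [476. 423.] [[557.0, 552.0, 241.0], [776.0, 762.0, 312.0]]
scene tall [318. 454.] [[813.0, 492.0, 121.0], [851.0, 531.0, 167.0]]
scene [ 6.16e+02  8.27e+01 -3.00e-01]
scene [496.5  73.7  -1.9]
scene [571.1 -96.6   1.4]
side yel [195. 172.] [  21. -587.   65.] [469. 431. 572.]
side brown [293. 106.] [808. 484.  79.] [843. 524. 167.]
side brown [171. 191.] [  21. -587.   66.] [377. 372. 572.]
side brown [576. 376.] [ 562. -508.    8.] [ 650. -477.   19.]
side tall [186.  59.] [[545.0, 536.0, 122.0], [890.0, 1636.0, 311.0]]
side tall [287.  95.] [[809.0, 487.0, 121.0], [897.0, 651.0, 175.0]]
side [394.1 -78.    1.1]
side [ 4.894e+02 -8.290e+01  2.000e-01]
side [4.594e+02 7.500e+01 3.000e-01]
```

Call:
{"name": "arm_command", "arguments": {"targets": [[[0,0,0],[0.05,-0.045,0],0],[[0,0,0],[0.1,-0.09,0],0],[[0,0,0],[0.15,-0.135,0],0],[[0,0,0],[0.22,-0.17,0],0],[[0,0,0],[0.22,-0.17,0],0],[[0,0,0],[0.22,-0.17,0],0],[[0,0,0],[0.22,-0.17,0],0]]}}

```text
t: 0.85
eef_pos: [453.0, 222.4, 214.7]
tcp_rot: [-3.141, -0.0, 1.574]
ft_force: [-0.5, -0.6, -0.4]
opening: 0.999
```

```bash
python3 - <<'E'
from h import *
c=get_calibration("wrist");p,d=read_camera("wrist");P=cloud(c,d)
s=env.state();print(s["eef_pos"])
cv2.imwrite("pics/w1.png",p)
hsv=cv2.cvtColor(p,cv2.COLOR_BGR2HSV)
for h in (40,70,75):
    m=(hsv[...,2]<70)&(np.abs(P[...,2]-h)<3)
    k,l,st,ce=cv2.connectedComponentsWithStats(m.astype(np.uint8))
    for i in range(1,k):
        if st[i,4]>300:
            vv,uu=np.nonzero(l==i);W=plane(c,np.c_[uu,vv],h);cc,r=cv2.minEnclosingCircle(W[:,:2].astype(np.float32))
            print(h,st[i],ce[i].round(),W.mean(0).round(1),cc,r)
E
```

```text
[454.13950905 221.21649241 214.71957936]
40 [ 452  178   75   73 4164] [489. 214.] [635.3 233.5  40. ] (635.1978149414062, 232.5829315185547) 39.16668701171875
70 [ 291  118   60   63 2928] [320. 149.] [456.8 299.   70. ] (456.6973876953125, 298.4727478027344) 27.55573081970215
75 [299 295  32  30 739] [315. 310.] [451.6 139.5  75. ] (451.2094421386719, 139.37411499023438) 16.968246459960938
```

View pics/w1.png

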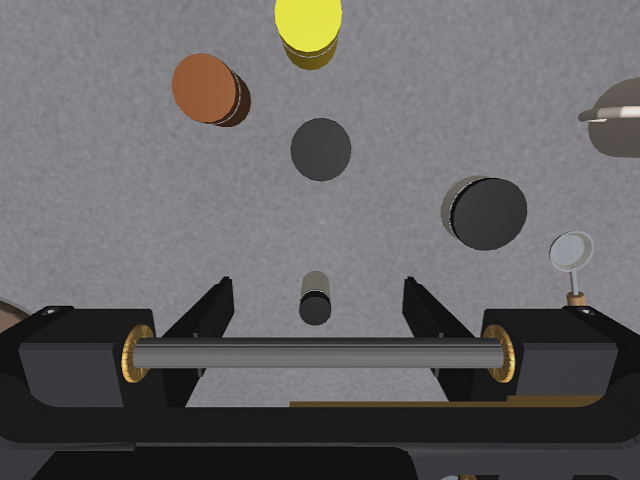

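The wrist view shows the white jar's black lid at (320,149). It measures 55 mm across at world (456.7, 298.7). The brown jar is at (204,89), yellow at (308,15), the vial at (315,308) and the tub at (489,214), so the fingers have room. Next I go over the jar and down.

Call:
{"name": "arm_command", "arguments": {"targets": [[[0,0,0],[0.04,0.001,0],0],[[0,0,0],[0.0785,0.002,0],0],[[0,0,0],[0.0785,0.002,0.045],0],[[0,0,0],[0.0785,0.002,0.09],0],[[0,0,0],[0.0785,0.002,0.13],0],[[0,0,0],[0.0785,0.002,0.165],0],[[0,0,0],[0.0785,0.002,0.192],0],[[0,0,0],[0.0785,0.002,0.192],0]]}}

```text
t: 1.7
eef_pos: [456.3, 296.9, 19.5]
tcp_rot: [-3.137, 0.003, 1.57]
ft_force: [-0.1, -0.5, 0.5]
opening: 0.999
```

Call:
{"name": "arm_command", "arguments": {"targets": [[[0,0,0],[0,0,0],0],[[0,0,0],[0,0,0],120],[[0,0,0],[0,0,0],150],[[0,0,0],[0,0,0],150],[[0,0,0],[0,0,0],150],[[0,0,0],[0,0,0],150],[[0,0,0],[0,0,0],150],[[0,0,0],[0,0,0],150]]}}

```text
t: 2.5
eef_pos: [456.9, 298.5, 22.9]
tcp_rot: [3.142, 0.0, 1.571]
ft_force: [-2.3, -0.8, 4.4]
opening: 0.586
```

Call:
{"name": "arm_command", "arguments": {"targets": [[[0,0,0],[0,0,-0.02],200],[[0,0,0],[0,0,-0.05],200],[[0,0,0],[0,0,-0.09],200],[[0,0,0],[0,0,-0.13],200],[[0,0,0],[0,0,-0.17],200],[[0,0,0],[0,0,-0.21],200],[[0,0,0],[-0.02,0.01,-0.22],200],[[0,0,0],[-0.06,0.02,-0.22],200]]}}

```text
t: 3.3
eef_pos: [477.7, 239.5, 244.5]
tcp_rot: [3.138, -0.002, 1.574]
ft_force: [0.9, -0.7, -2.2]
opening: 0.587
```

Call:
{"name": "arm_command", "arguments": {"targets": [[[0,0,0],[-0.045,0.015,0],200],[[0,0,0],[-0.09,0.03,0],200],[[0,0,0],[-0.135,0.045,0],200],[[0,0,0],[-0.18,0.06,0],200],[[0,0,0],[-0.225,0.075,0],200],[[0,0,0],[-0.27,0.09,0],200],[[0,0,0],[-0.315,0.105,0],200],[[0,0,0],[-0.36,0.12,0],200]]}}

```text
t: 4.1
eef_pos: [597.2, -123.4, 242.3]
tcp_rot: [-3.141, -0.0, 1.571]
ft_force: [0.4, 0.5, -1.6]
opening: 0.584
```

Call:
{"name": "arm_command", "arguments": {"targets": [[[0,0,0],[-0.045,0.015,0],200],[[0,0,0],[-0.09,0.03,0],200],[[0,0,0],[-0.135,0.045,0],200],[[0,0,0],[-0.17,0.06,0],200],[[0,0,0],[-0.18,0.06,0],200],[[0,0,0],[-0.18,0.06,0],200],[[0,0,0],[-0.18,0.06,0],200]]}}

```text
t: 4.8
eef_pos: [656.7, -300.5, 242.2]
tcp_rot: [-3.141, -0.001, 1.571]
ft_force: [0.8, 0.1, -1.8]
opening: 0.587
```

```bash
python3 - <<'E'
from h import *
s=env.state();print(s["eef_pos"],s["tcp_rot"],s["ft_force"],s["opening"])
c=get_calibration("wrist");p,d=read_camera("wrist");P=cloud(c,d)
cv2.imwrite("pics/w2.png",p);np.save("pics/w2.npy",P)
for h in(30,66):
    m=(np.abs(P[...,2]-h)<3).astype(np.uint8)
    m=cv2.morphologyEx(m,cv2.MORPH_OPEN,np.ones((5,5)))
    k,l,st,ce=cv2.connectedComponentsWithStats(m)
    for i in range(1,k):
        if st[i,4]>1000:
            vv,uu=np.nonzero(l==i);W=plane(c,np.c_[uu,vv],h)
            print(h,st[i],ce[i].round(),W.mean(0).round(1),cv2.minAreaRect(W[:,:2].astype(np.float32)),cv2.boxPoints(cv2.minAreaRect(W[:,:2].astype(np.float32))).round(1).tolist())
E
```

```text
[ 656.65320784 -300.54709354  242.21325807] [-3.14073171e+00 -8.44316788e-04  1.57093124e+00] [ 0.78002344  0.09717716 -1.80309252] 0.5867548345579533
30 [  177    37   197   167 19436] [261. 118.] [ 597.  -193.2   30. ] ((608.9085083007812, -199.71522521972656), (128.76141357421875, 193.2069549560547), 75.07945251464844) [[499.0, -237.10000610351562], [685.7000122070312, -286.79998779296875], [718.7999877929688, -162.39999389648438], [532.0999755859375, -112.5999984741211]]
66 [  353    84   150   159 12922] [425. 163.] [ 766.8 -239.1   66. ] ((767.3411865234375, -241.9943389892578), (136.30313110351562, 116.45596313476562), 75.1343994140625) [[693.5999755859375, -292.8999938964844], [806.0999755859375, -322.79998779296875], [841.0999755859375, -191.10000610351562], [728.5, -161.1999969482422]]
```

View pics/w2.png

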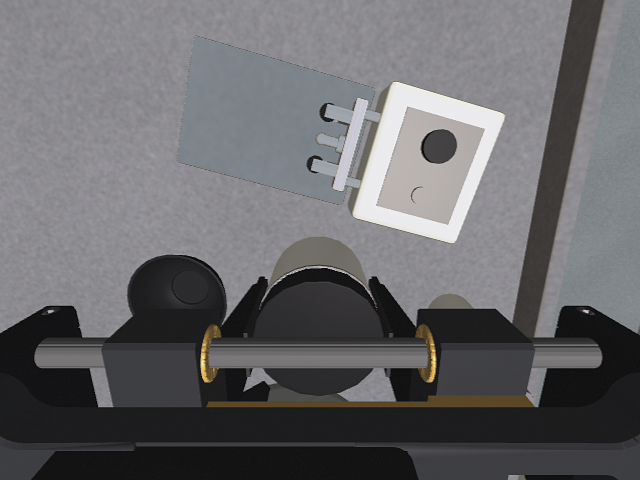

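The wrist view shows the deck as a grey rectangle with corners at (196,37), (178,162), (345,205) and (374,90). The rollers are at (327,112) and (315,163), the plunger nose at (318,140), the housing at (430,160) and the bowl at (178,290). The jar is held between the fingers. The mixer's yaw is -14.95° and the deck origin is about (625.3, -204.1). Next I turn 75° and go over deck x=-65.

Call:
{"name": "arm_command", "arguments": {"targets": [[[0,0,-0.14],[0.015,-0.012,0],200],[[0,0,-0.28],[0.03,-0.025,0],200],[[0,0,-0.42],[0.045,-0.037,0],200],[[0,0,-0.56],[0.06,-0.05,0],200],[[0,0,-0.7],[0.075,-0.062,0],200],[[0,0,-0.84],[0.09,-0.075,0],200],[[0,0,-0.98],[0.105,-0.087,0],200],[[0,0,-1.12],[0.114,-0.0945,0],200]]}}

```text
t: 5.65
eef_pos: [561.5, -185.0, 243.4]
tcp_rot: [3.141, 0.001, 2.699]
ft_force: [-0.0, -0.5, -1.4]
opening: 0.586
```

Call:
{"name": "arm_command", "arguments": {"targets": [[[0,0,-0.14],[0,0,0],200],[[0,0,-0.19],[0,0,0.03],200],[[0,0,-0.19],[0,0,0.07],200],[[0,0,-0.19],[0,0,0.11],200],[[0,0,-0.19],[0,0,0.14],200],[[0,0,-0.19],[0,0,0.16],200],[[0,0,-0.19],[0,0,0.16],200],[[0,0,-0.19],[0,0,0.16],200]]}}

```text
t: 6.45
eef_pos: [562.8, -186.8, 83.6]
tcp_rot: [-3.142, 0.001, 2.882]
ft_force: [-0.7, 0.1, -1.1]
opening: 0.585
```

```bash
python3 - <<'E'
from h import *
s=env.state();print(s["eef_pos"],s["tcp_rot"],s["ft_force"],s["opening"])
O=np.array([625.3,-204.1]);a=np.radians(-14.95);u=np.array([np.cos(a),np.sin(a)]);v=np.array([-u[1],u[0]])
q=s["eef_pos"][:2]-O;print("tcp in deck",q@u,q@v)
p,d=read_camera("wrist");cv2.imwrite("pics/w3.png",p)
p,d=read_camera("side");cv2.imwrite("pics/s3.png",cv2.resize(p[150:390,320:640],None,fx=2,fy=2))
E
```

```text
[ 562.76541519 -186.76357671   83.59606937] [-3.14154691e+00  6.71995661e-04  2.88183004e+00] [-0.69449934  0.10764449 -1.11679746] 0.585053264937832
tcp in deck -64.89025314090446 0.6171851235171947
```

View pics/w3.png

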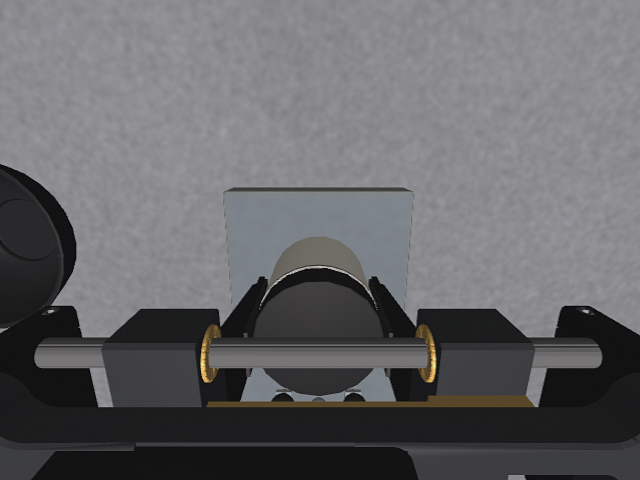

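View pics/s3.png

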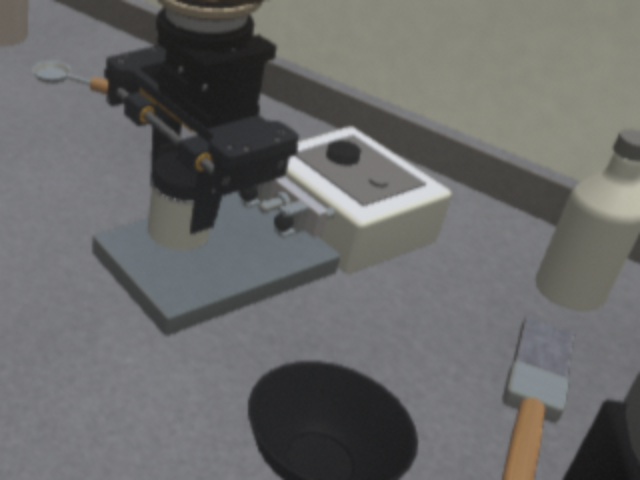

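The jar hangs straight over the deck, centred: the deck edges are at columns 224 and 414, the rollers at 283 and 353, and the jar at 318. I'll lower it.

Call:
{"name": "arm_command", "arguments": {"targets": [[[0,0,0],[0,0,0.015],200],[[0,0,0],[0,0,0.025],200],[[0,0,0],[0,0,0.028],200],[[0,0,0],[0,0,0.029],200],[[0,0,0],[0,0,0.0295],200],[[0,0,0],[0,0,0.0295],200],[[0,0,0],[0,0,0.0295],200]]}}

```text
t: 7.25
eef_pos: [562.7, -187.6, 53.5]
tcp_rot: [-3.142, 0.001, 2.881]
ft_force: [-0.4, -0.5, -1.7]
opening: 0.582
```

Call:
{"name": "arm_command", "arguments": {"targets": [[[0,0,0],[0,0,0.0005],200],[[0,0,0],[0,0,0.0008],200],[[0,0,0],[0,0,0.0008],200]]}}

```text
t: 7.55
eef_pos: [562.7, -187.5, 52.8]
tcp_rot: [-3.142, 0.001, 2.881]
ft_force: [-1.3, -0.1, 5.6]
opening: 0.583
```

On the deck (+5.6 N). Release.

Call:
{"name": "arm_command", "arguments": {"targets": [[[0,0,0],[0,0,0],60],[[0,0,0],[0,0,0],0],[[0,0,0],[0,0,0],0],[[0,0,0],[0,0,0],0],[[0,0,0],[0,0,0],0],[[0,0,0],[0,0,0],0],[[0,0,0],[0,0,0],0]]}}

```text
t: 8.25
eef_pos: [562.5, -187.5, 52.3]
tcp_rot: [3.142, 0.0, 2.881]
ft_force: [0.5, -0.1, -0.6]
opening: 0.998
```

Call:
{"name": "arm_command", "arguments": {"targets": [[[0,0,0],[0,0,-0.03],0],[[0,0,0],[0,0,-0.07],0],[[0,0,0],[0,0,-0.11],0],[[0,0,0],[0,0,-0.13],0],[[0,0,0],[0.03,0,-0.13],120],[[0,0,0],[0.06,0,-0.13],255],[[0,0,0],[0.06,0,-0.13],255],[[0,0,0],[0.06,0,-0.13],255]]}}

```text
t: 9.05
eef_pos: [504.8, -172.2, 182.8]
tcp_rot: [-3.141, 0.001, 2.881]
ft_force: [0.3, 0.5, 0.1]
opening: 0.719
```

```bash
cat > m.py <<'E'
from h import *
O=np.array([625.3,-204.1]);a=np.radians(-14.95);U=np.array([np.cos(a),np.sin(a)]);V=np.array([-U[1],U[0]])
def dk(p): q=np.array(p)[:2]-O; return np.array([q@U,q@V]).round(2)
E
python3 - <<'E'
from m import *
s=env.state();print(s["eef_pos"],s["tcp_rot"],s["ft_force"],s["opening"],dk(s["eef_pos"]))
c=get_calibration("wrist");p,d=read_camera("wrist");P=cloud(c,d);cv2.imwrite("pics/w4.png",p)
hsv=cv2.cvtColor(p,cv2.COLOR_BGR2HSV)
m=(np.abs(P[...,2]-100)<4)
k,l,st,ce=cv2.connectedComponentsWithStats(m.astype(np.uint8))
for i in range(1,k):
  if st[i,4]>300:
    vv,uu=np.nonzero(l==i);W=plane(c,np.c_[uu,vv],100);cc,r=cv2.minEnclosingCircle(W[:,:2].astype(np.float32));print(st[i],cc,r,dk(cc))
p,d=read_camera("side");cv2.imwrite("pics/s4.png",cv2.resize(p[150:390,320:640],None,fx=2,fy=2))
E
```

```text
[ 504.76902331 -172.19507364  182.8366958 ] [-3.14140630e+00  1.15294647e-03  2.88055885e+00] [0.3233225  0.47155212 0.14278689] 0.7186626614609589 [-124.68   -0.27]
[ 285  285   66   53 2838] (561.4309692382812, -188.36517333984375) 28.147279739379883 [-65.77  -1.27]
```

View pics/w4.png

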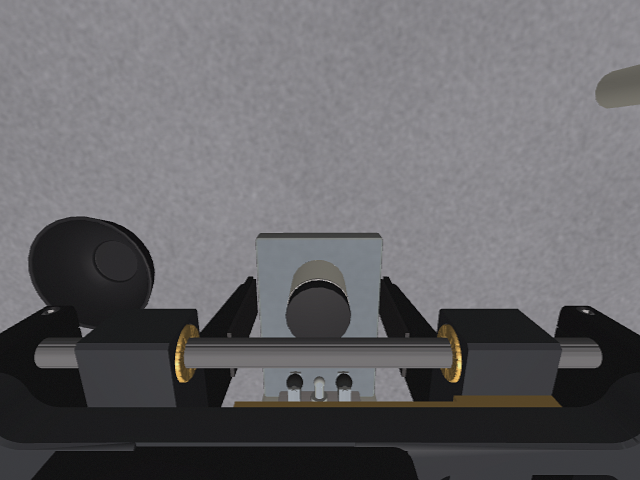

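View pics/s4.png

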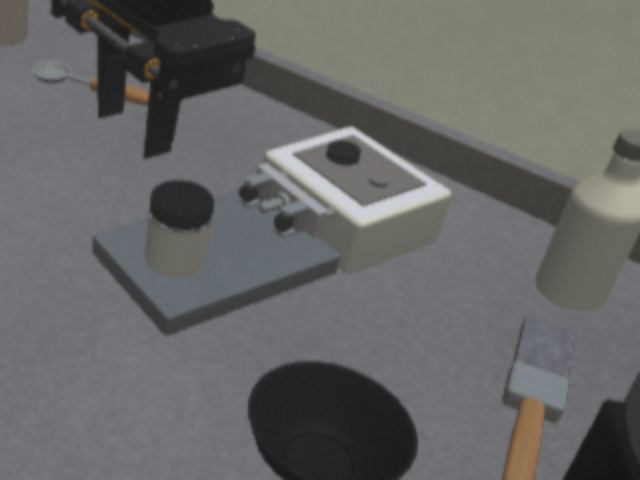

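The jar stands upright and free on the deck, with its lid at wrist (318,308). The rollers are at (294,381) and (344,381) and the plunger nose is at (319,380), all in line. Next I lower the closed fingertips behind the jar, tips leaning forward, at roller height.

Call:
{"name": "arm_command", "arguments": {"targets": [[[0,-0.1,0],[0,0,0],255],[[0,-0.1,0],[0,0,0.04],255],[[0,-0.1,0],[0,0,0.08],255],[[0,-0.1,0],[0,0,0.11],255],[[0,-0.1,0],[0,0,0.128],255],[[0,-0.1,0],[0,0,0.128],255],[[0,-0.1,0],[0,0,0.128],255],[[0,-0.1,0],[0,0,0.128],255]]}}

```text
t: 9.95
eef_pos: [505.3, -172.3, 55.3]
tcp_rot: [-3.141, 0.102, 2.881]
ft_force: [-0.4, 0.3, -0.3]
opening: 0.014
```

```bash
python3 - <<'E'
from m import *
s=env.state();print(s["eef_pos"],s["tcp_rot"],s["ft_force"],s["opening"],dk(s["eef_pos"]))
p,d=read_camera("side");cv2.imwrite("pics/s5.png",cv2.resize(p[150:390,320:640],None,fx=2,fy=2))
E
```

```text
[ 505.31989171 -172.33164456   55.30925342] [-3.14128702  0.10171428  2.88089149] [-0.42354904  0.34917238 -0.33473346] 0.013683775672735661 [-124.11   -0.26]
```

View pics/s5.png

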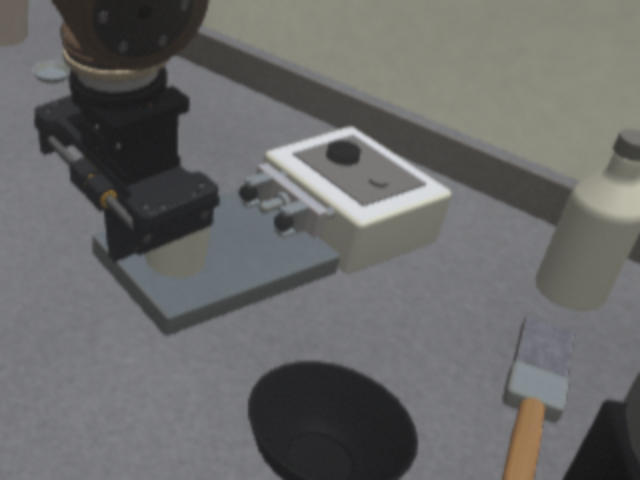

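```bash
python3 - <<'E'
from m import *
P=np.load("pics/w2.npy")
q=P[...,:2]-O;X=q@U;Y=q@V
m=(P[...,2]>40)&(P[...,2]<75)&(np.abs(Y)<45)&(X>-30)&(X<86)
for lo,hi in((-36,-17),(-8,8),(17,36)):
    k=m&(Y>lo)&(Y<hi);print(lo,hi,np.percentile(X[k],[0,1,5,20]).round(1),np.median(Y[k]))
E
```

```text
-36 -17 [28.6 29.8 32.4 39.4] -26.83761017681033
-8 8 [31.4 32.4 34.6 42. ] 0.060742259194694545
17 36 [28.6 29.9 32.5 39.5] 26.769424008802783
```

Call:
{"name": "arm_command", "arguments": {"targets": [[[0,0,0],[-0.008,0,0.0008],255],[[0,0,0],[-0.014,0,0.0014],255],[[0,0,0],[-0.018,0,0.0018],255],[[0,0,0],[-0.021,0,0.0021],255],[[0,0,0],[-0.024,0,0.0024],255],[[0,0,0],[-0.024,0,0.0024],255]]}}

```text
t: 10.6
eef_pos: [528.1, -178.3, 54.3]
tcp_rot: [-3.142, 0.1, 2.881]
ft_force: [0.6, 0.6, 0.1]
opening: 0.006
```

Call:
{"name": "arm_command", "arguments": {"targets": [[[0,0,0],[-0.004,0,0.0004],255],[[0,0,0],[-0.01,0,0.001],255],[[0,0,0],[-0.017,0,0.0017],255],[[0,0,0],[-0.024,0,0.0024],255],[[0,0,0],[-0.03,0,0.003],255],[[0,0,0],[-0.035,0,0.0035],255],[[0,0,0],[-0.038,0,0.0038],255],[[0,0,0],[-0.04,0,0.004],255]]}}

```text
t: 11.4
eef_pos: [566.9, -188.6, 54.3]
tcp_rot: [3.142, 0.1, 2.881]
ft_force: [-0.7, 0.9, -0.3]
opening: 0.003
```

```bash
python3 - <<'E'
from m import *
s=env.state();f=s["ft_force"];print(s["eef_pos"],f,f[:2]@U,f[:2]@V,dk(s["eef_pos"]))
p,d=read_camera("side");cv2.imwrite("pics/s6.png",cv2.resize(p[150:390,320:640],None,fx=2,fy=2))
p,d=read_camera("scene");cv2.imwrite("pics/c6.png",cv2.resize(p[150:300,130:330],None,fx=4,fy=4))
E
```

```text
[ 566.92179541 -188.60216554   54.31487323] [-0.71995628  0.86037743 -0.31944   ] -0.9175434537018544 0.6455233389830353 [-60.4   -0.09]
```

View pics/s6.png

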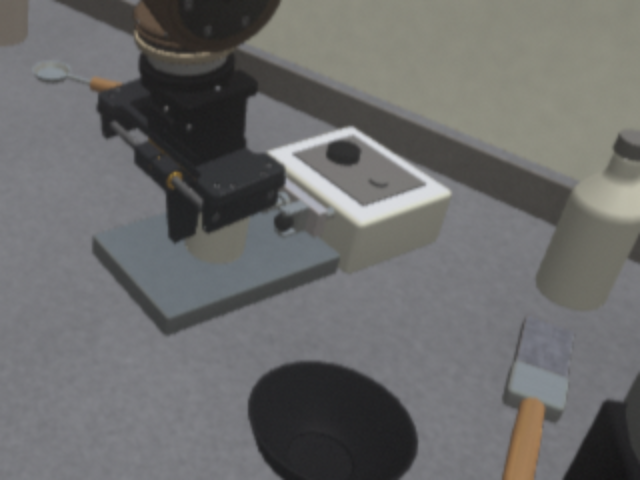

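View pics/c6.png

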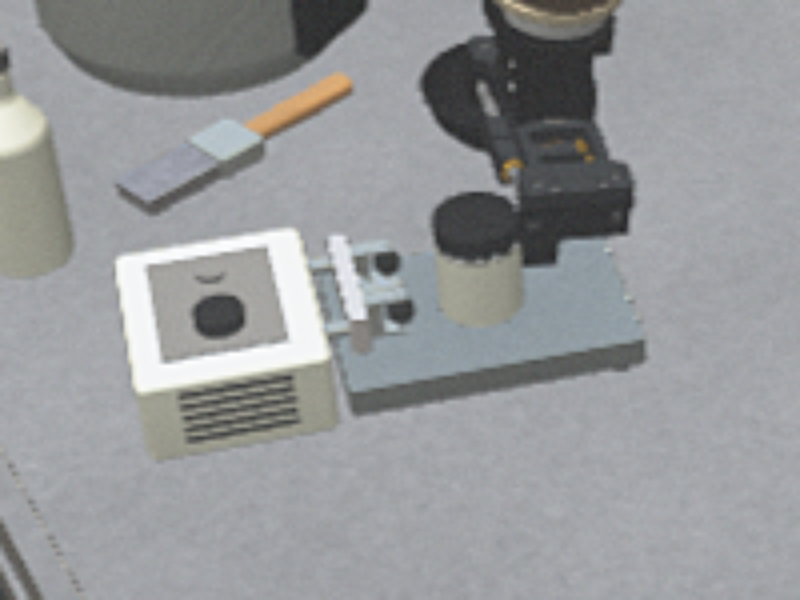

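The jar slides upright at about 0.9 N, straight toward the rollers. I'll continue, slower.

Call:
{"name": "arm_command", "arguments": {"targets": [[[0,0,0],[-0.004,0,0.0004],255],[[0,0,0],[-0.008,0,0.0008],255],[[0,0,0],[-0.012,0,0.0012],255],[[0,0,0],[-0.016,0,0.0016],255],[[0,0,0],[-0.019,0,0.0019],255],[[0,0,0],[-0.022,0,0.0022],255],[[0,0,0],[-0.024,0,0.0024],255],[[0,0,0],[-0.026,0,0.0026],255]]}}

```text
t: 12.3
eef_pos: [592.0, -195.3, 54.3]
tcp_rot: [3.142, 0.1, 2.881]
ft_force: [-1.3, -0.5, 0.6]
opening: 0.005
```

Call:
{"name": "arm_command", "arguments": {"targets": [[[0,0,0],[-0.001,0,0.0001],255],[[0,0,0],[-0.002,0,0.0002],255],[[0,0,0],[-0.003,0,0.0003],255]]}}

```text
t: 12.6
eef_pos: [594.9, -196.1, 54.4]
tcp_rot: [3.142, 0.1, 2.881]
ft_force: [-2.3, 1.1, 0.5]
opening: 0.004
```

```bash
cat > f.py <<'E'
from m import *
s=env.state();f=s["ft_force"];print(s["t"],s["eef_pos"].round(2),f.round(2),"fU",round(f[:2]@U,2),"fV",round(f[:2]@V,2),dk(s["eef_pos"]))
E
python3 f.py
```

```text
12.6 [ 594.86 -196.08   54.39] [-2.32  1.1   0.48] fU -2.53 fV 0.47 [-31.48  -0.11]
```

Call:
{"name": "arm_command", "arguments": {"targets": [[[0,0,0],[-0.001,0,0.0001],255],[[0,0,0],[-0.002,0,0.0002],255]]}}

```text
t: 12.8
eef_pos: [596.6, -196.5, 54.3]
tcp_rot: [3.141, 0.099, 2.881]
ft_force: [-4.6, 1.7, 3.1]
opening: 0.006
```

Call:
{"name": "arm_command", "arguments": {"targets": [[[0,0,0],[-0.001,0,0.0001],255]]}}

```text
t: 12.9
eef_pos: [597.3, -196.6, 54.3]
tcp_rot: [3.141, 0.099, 2.881]
ft_force: [-4.4, 2.8, 2.7]
opening: 0.001
```

Call:
{"name": "arm_command", "arguments": {"targets": [[[0,0,0],[-0.0005,0,0],255],[[0,0,0],[-0.0005,0,0],255]]}}

```text
t: 13.1
eef_pos: [597.6, -196.6, 54.3]
tcp_rot: [3.141, 0.098, 2.881]
ft_force: [-5.8, 2.2, 2.3]
opening: 0.001
```

```bash
python3 f.py
```

```text
13.1 [ 597.56 -196.6    54.3 ] [-5.79  2.2   2.32] fU -6.16 fV 0.63 [-28.74   0.09]
```

Call:
{"name": "arm_command", "arguments": {"targets": [[[0,0,0],[-0.0003,0.0015,0],255],[[0,0,0],[-0.0003,0.003,0],255],[[0,0,0],[-0.0003,0.0015,0],255],[[0,0,0],[-0.0003,0,0],255],[[0,0,0],[-0.0003,-0.0015,0],255],[[0,0,0],[-0.0003,-0.003,0],255],[[0,0,0],[-0.0003,-0.0015,0],255],[[0,0,0],[-0.0003,0,0],255]]}}

```text
t: 13.9
eef_pos: [597.6, -197.0, 54.3]
tcp_rot: [-3.142, 0.098, 2.881]
ft_force: [-6.5, -0.6, 2.6]
opening: 0.003
```

```bash
python3 f.py;python3 - <<'E'
from m import *
p,d=read_camera("scene");cv2.imwrite("pics/c7.png",cv2.resize(p[170:270,170:290],None,fx=6,fy=6))
p,d=read_camera("wrist");cv2.imwrite("pics/w7.png",p)
E
```

```text
13.9 [ 597.61 -196.99   54.27] [-6.52 -0.59  2.65] fU -6.15 fV -2.25 [-28.59  -0.27]
```

View pics/c7.png

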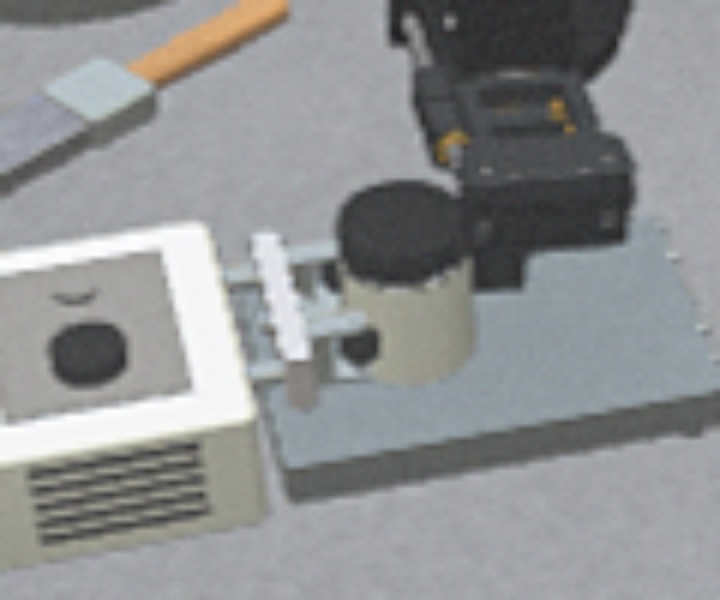

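View pics/w7.png

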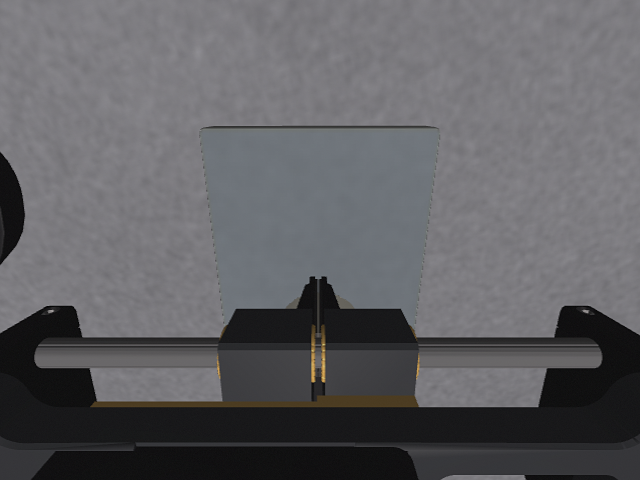

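The jar stands against the rollers, lid at crop (405,235), with the gripper hiding its right edge. I want its position relative to the mixer in the same view to check that it's seated.

```bash
cat > g.py <<'E'
from m import *
from scipy.optimize import least_squares
import sys
def run(tag):
    for n in ("scene","side"):
        c=get_calibration(n);p,d=read_camera(n);P=cloud(c,d)
        # housing top white ring: centre at z=66
        out={}
        m=(np.abs(P[...,2]-66)<8)&(np.linalg.norm(P[...,:2]-[765,-240],axis=-1)<120)
        m=cv2.morphologyEx(m.astype(np.uint8),cv2.MORPH_OPEN,np.ones((3,3)))
        k,l,st,ce=cv2.connectedComponentsWithStats(m);i=1+st[1:,4].argmax()
        vv,uu=np.nonzero(l==i);W=plane(c,np.c_[uu,vv],66);r=cv2.minAreaRect(W[:,:2].astype(np.float32));H=np.array(r[0])
        # lid
        m=(np.abs(P[...,2]-100)<6)&(np.linalg.norm(P[...,:2]-[630,-205],axis=-1)<60)
        k,l,st,ce=cv2.connectedComponentsWithStats(m.astype(np.uint8))
        if k<2: print(n,"no lid");continue
        i=1+st[1:,4].argmax();q=(l==i).astype(np.uint8)
        ct=max(cv2.findContours(q,cv2.RETR_EXTERNAL,cv2.CHAIN_APPROX_NONE)[0],key=len)[:,0]
        W=plane(c,ct,100)[:,:2]
        f=least_squares(lambda x:np.hypot(*(W-x).T)-27.7,W.mean(0),loss="soft_l1",f_scale=0.5)
        e=np.abs(f.fun)
        print(n,tag,"area",st[i,4],"lid",dk(f.x),"in",(e<1.5).mean().round(2),"house",dk(H),[round(x,1) for x in r[1]],"rel y",(dk(f.x)-dk(H)).round(1)+[148,0])
run("x")
E
python3 g.py; python3 f.py
```

```text
scene x area 243 lid [12.09  6.3 ] in 0.53 house [147.13   9.59] [142.8, 119.0] rel y [13.  -3.3]
side x area 74 lid [-66.1   -2.91] in 0.19 house [111.59  -4.49] [143.4, 182.0] rel y [-29.7   1.6]
14.1 [ 597.67 -196.84   54.24] [-5.94  0.28  2.23] fU -5.81 fV -1.26 [-28.56  -0.11]
```

Call:
{"name": "arm_command", "arguments": {"targets": [[[0,0,0],[0,0.001,0],255],[[0,0,0],[0,0.002,0],255],[[0,0,0],[0,0.003,0],255]]}}

```text
t: 14.4
eef_pos: [598.4, -194.1, 54.2]
tcp_rot: [-3.142, 0.098, 2.881]
ft_force: [-7.1, -0.3, 2.9]
opening: 0.005
```

```bash
python3 f.py
```

```text
14.4 [ 598.39 -194.13   54.22] [-7.13 -0.3   2.89] fU -6.82 fV -2.13 [-28.57   2.69]
```

Call:
{"name": "arm_command", "arguments": {"targets": [[[0,0,0],[0,-0.002,0],255],[[0,0,0],[0,-0.004,0],255],[[0,0,0],[0,-0.006,0],255]]}}

```text
t: 14.7
eef_pos: [596.9, -199.4, 54.2]
tcp_rot: [3.141, 0.098, 2.881]
ft_force: [-4.7, 2.9, 2.4]
opening: 0.006
```

```bash
python3 f.py
```

```text
14.7 [ 596.94 -199.38   54.22] [-4.74  2.94  2.42] fU -5.34 fV 1.61 [-28.62  -2.76]
```

Call:
{"name": "arm_command", "arguments": {"targets": [[[0,0,0],[-0.0003,0.0015,0],255],[[0,0,0],[-0.0006,0.003,0],255],[[0,0,0],[-0.0006,0.003,0],255]]}}

```text
t: 15.0
eef_pos: [597.9, -196.9, 54.2]
tcp_rot: [3.141, 0.097, 2.881]
ft_force: [-7.9, 1.3, 2.9]
opening: 0.006
```

```bash
python3 f.py
```

```text
15.0 [ 597.89 -196.9    54.2 ] [-7.89  1.33  2.87] fU -7.96 fV -0.75 [-28.34  -0.11]
```

The contact is stiff at about 8 N, which looks seated. Before pressing harder I'll back off and check from above.

Call:
{"name": "arm_command", "arguments": {"targets": [[[0,0,0],[0.01,0,-0.001],255],[[0,0,0],[0.035,0,-0.0035],255],[[0,0,0],[0.06,0,-0.006],255],[[0,0,0],[0.056,0,-0.046],255],[[0,0,0],[0.052,0,-0.09],255],[[0,0,0],[0.047,0,-0.135],255],[[0,0,0],[0.047,0,-0.135],255],[[0,0,0],[0.047,0,-0.135],255]]}}

```text
t: 15.8
eef_pos: [541.1, -181.8, 185.1]
tcp_rot: [-3.141, 0.103, 2.881]
ft_force: [-0.2, -0.4, -0.3]
opening: 0.002
```

```bash
python3 f.py; python3 - <<'E'
from m import *
c=get_calibration("wrist");p,d=read_camera("wrist");P=cloud(c,d);cv2.imwrite("pics/w8.png",p)
m=(np.abs(P[...,2]-100)<4)
k,l,st,ce=cv2.connectedComponentsWithStats(m.astype(np.uint8))
for i in range(1,k):
  if st[i,4]>300:
    vv,uu=np.nonzero(l==i);W=plane(c,np.c_[uu,vv],100);cc,r=cv2.minEnclosingCircle(W[:,:2].astype(np.float32));print(st[i],cc,r,dk(cc))
E
```

```text
15.8 [ 541.1  -181.79  185.12] [-0.18 -0.39 -0.34] fU -0.07 fV -0.43 [-87.11  -0.16]
```

View pics/w8.png

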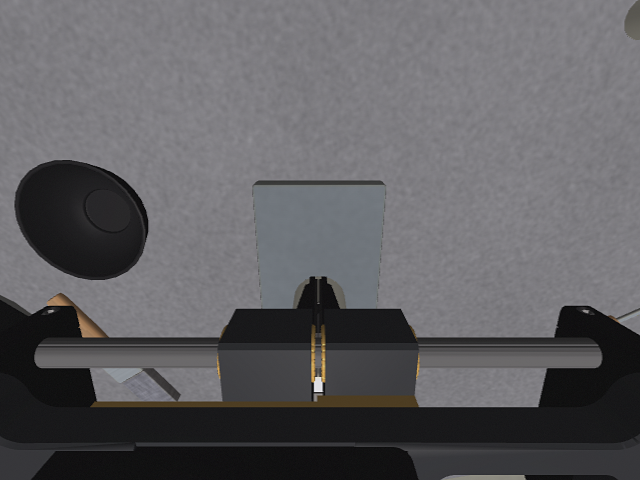

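Call:
{"name": "arm_command", "arguments": {"targets": [[[0,0,0],[0.03,0,-0.003],0],[[0,0,0],[0.06,0,-0.006],0],[[0,0,0],[0.09,0,-0.009],0],[[0,0,0],[0.09,0,-0.009],0],[[0,0,0],[0.09,0,-0.009],0],[[0,0,0],[0.09,0,-0.009],0]]}}

```text
t: 16.45
eef_pos: [454.3, -158.7, 183.6]
tcp_rot: [3.141, 0.1, 2.881]
ft_force: [0.1, -0.1, 0.6]
opening: 0.45
```

```bash
python3 f.py; cat > look.py <<'E'
from m import *
import sys
c=get_calibration("wrist");p,d=read_camera("wrist");P=cloud(c,d);cv2.imwrite(sys.argv[1],p)
m=(np.abs(P[...,2]-100)<4)&(np.linalg.norm(P[...,:2]-O,axis=-1)<80)
k,l,st,ce=cv2.connectedComponentsWithStats(m.astype(np.uint8))
for i in range(1,k):
  if st[i,4]>100:
    vv,uu=np.nonzero(l==i);W=plane(c,np.c_[uu,vv],100);cc,r=cv2.minEnclosingCircle(W[:,:2].astype(np.float32));print(st[i],ce[i],cc,r,dk(cc))
q=P[...,:2]-O;X=q@U;Y=q@V
m=(np.abs(P[...,2]-30)<3)&(X>-125)&(X<60)&(np.abs(Y)<90)
for x0 in(-90,-60,-30,0):
    k=m&(np.abs(X-x0)<3);
    if k.any():print(x0,Y[k].min().round(1),Y[k].max().round(1),((Y[k].min()+Y[k].max())/2).round(2))
m=(np.abs(P[...,2]-66)<4)&(X>70)&(np.abs(Y)<100);print("house",m.sum(),np.percentile(Y[m],[.5,99.5]),X[m].min())
E
python3 look.py pics/w9.png
```

```text
16.45 [ 454.27 -158.71  183.58] [ 0.11 -0.06  0.65] fU 0.12 fV -0.03 [-176.95   -0.27]
[295 389  49  12 393] [318.65394402 395.85496183] (618.8316650390625, -202.26898193359375) 23.63039207458496 [-6.72  0.1 ]
-90 -65.2 63.6 -0.77
-60 -43.6 41.8 -0.89
-30 -50.7 47.6 -1.55Traceback (most recent call last):
  File "look.py", line 14, in <module>
    m=(np.abs(P[...,2]-66)<4)&(X>70)&(np.abs(Y)<100);print("house",m.sum(),np.percentile(Y[m],[.5,99.5]),X[m].min())
                                                                           ~~~~~~~~~~~~~^^^^^^^^^^^^^^^^
    return _quantile_unchecked(
        a, q, axis, out, overwrite_input, method, keepdims, weights)
    return _ureduce(a,
                    func=_quantile_ureduce_func,
    ...<5 lines>...
                    overwrite_input=overwrite_input,
                    method=method)
    r = func(a, **kwargs)
    result = _quantile(arr,
                       quantiles=q,
    ...<2 lines>...
                       out=out,
                       weights=wgt)
    slices_having_nans = np.isnan(arr[-1, ...])
                                  ~~~^^^^^^^^^
IndexError: index -1 is out of bounds for axis 0 with size 0
```

View pics/w9.png

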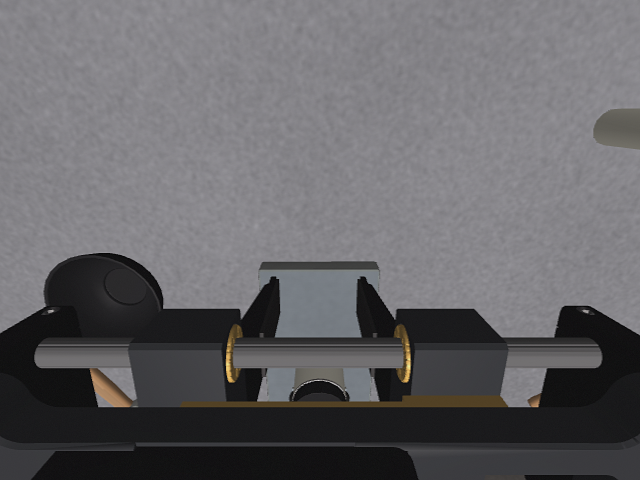

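Call:
{"name": "arm_command", "arguments": {"targets": [[[0,0,0],[-0.02,0,-0.035],0],[[0,0,0],[-0.065,0,-0.033],0],[[0,0,0],[-0.11,0,-0.029],0],[[0,0,0],[-0.155,0,-0.025],0],[[0,0,0],[-0.2,0,-0.02],0],[[0,0,0],[-0.24,0,-0.016],0],[[0,0,0],[-0.26,0,-0.014],0],[[0,0,0],[-0.26,0,-0.014],0]]}}

```text
t: 17.3
eef_pos: [704.2, -225.1, 221.8]
tcp_rot: [3.141, 0.099, 2.881]
ft_force: [-0.2, -0.3, -0.8]
opening: 0.997
```

Call:
{"name": "arm_command", "arguments": {"targets": [[[0,0,0],[0,0,0],0],[[0,0,0],[0,0,0],0]]}}

```text
t: 17.5
eef_pos: [701.4, -224.5, 223.9]
tcp_rot: [3.142, 0.099, 2.881]
ft_force: [-0.4, -0.5, 0.4]
opening: 1.0
```

```bash
python3 f.py; python3 look.py pics/w10.png
```

```text
17.5 [ 701.43 -224.49  223.9 ] [-0.44 -0.5   0.36] fU -0.3 fV -0.59 [ 7.881e+01 -6.000e-02]
[ 286  109   67   70 3631] [318.78022583 143.60892316] (636.2950439453125, -206.82760620117188) 27.768707275390625 [11.33  0.2 ]
-90 -64.6 64.5 -0.05
-60 -64.8 64.6 -0.1
-30 -64.2 64.5 0.11
0 -64.7 64.7 -0.03
house 11500 [-67.91931775  67.92658127] 70.66524464915697
```

View pics/w10.png

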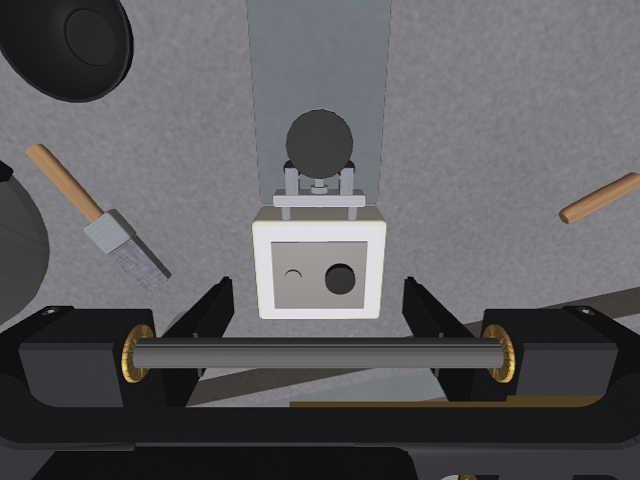

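The view from straight above shows the lid at (319,143). That puts the jar axis at deck x=11.3, y=0.2 (the deck's own midline reads within 0.1), symmetric on both rollers and matching the expected home of about 11.5. It's safe to return and press.

Call:
{"name": "arm_command", "arguments": {"targets": [[[0,0,0],[0.04,0,0.002],255],[[0,0,0],[0.085,0,0.004],255],[[0,0,0],[0.13,0,0.006],255],[[0,0,0],[0.165,0,0.012],255],[[0,0,0],[0.17,0,0.023],255],[[0,0,0],[0.17,0,0.023],255],[[0,0,0],[0.17,0,0.023],255],[[0,0,0],[0.17,0,0.023],255]]}}

```text
t: 18.35
eef_pos: [541.6, -182.0, 184.8]
tcp_rot: [-3.141, 0.101, 2.881]
ft_force: [-0.2, 0.5, -0.6]
opening: 0.386
```

```bash
python3 f.py
```

```text
18.35 [ 541.61 -181.98  184.81] [-0.24  0.49 -0.62] fU -0.36 fV 0.41 [-86.57  -0.22]
```

Call:
{"name": "arm_command", "arguments": {"targets": [[[0,0,0],[0.004,0,0.04],255],[[0,0,0],[0.008,0,0.08],255],[[0,0,0],[0.011,0,0.11],255],[[0,0,0],[0.013,0,0.129],255],[[0,0,0],[0.013,0,0.129],255],[[0,0,0],[0.013,0,0.129],255],[[0,0,0],[0.013,0,0.129],255]]}}

```text
t: 19.05
eef_pos: [541.7, -182.0, 55.8]
tcp_rot: [-3.141, 0.102, 2.881]
ft_force: [0.1, -0.2, -0.4]
opening: 0.002
```

```bash
python3 f.py
```

```text
19.05 [ 541.66 -181.99   55.8 ] [ 0.09 -0.23 -0.39] fU 0.15 fV -0.2 [-86.51  -0.22]
```

Call:
{"name": "arm_command", "arguments": {"targets": [[[0,0,0],[-0.015,0,0.0015],255],[[0,0,0],[-0.03,0,0.003],255],[[0,0,0],[-0.042,0,0.0042],255],[[0,0,0],[-0.05,0,0.005],255],[[0,0,0],[-0.054,0,0.0054],255],[[0,0,0],[-0.057,0,0.0057],255],[[0,0,0],[-0.058,0,0.0058],255],[[0,0,0],[-0.058,0,0.0058],255]]}}

```text
t: 19.85
eef_pos: [596.7, -196.6, 54.6]
tcp_rot: [3.141, 0.099, 2.881]
ft_force: [-2.4, 0.4, 2.1]
opening: 0.003
```

```bash
python3 f.py
```

```text
19.85 [ 596.73 -196.56   54.59] [-2.38  0.4   2.11] fU -2.4 fV -0.22 [-29.55  -0.08]
```

Call:
{"name": "arm_command", "arguments": {"targets": [[[0,0,0],[-0.0005,0,0],255],[[0,0,0],[-0.001,0,0.0001],255],[[0,0,0],[-0.0015,0,0.0001],255],[[0,0,0],[-0.0015,0,0.0001],255]]}}

```text
t: 20.25
eef_pos: [597.5, -196.7, 54.5]
tcp_rot: [3.141, 0.098, 2.881]
ft_force: [-7.8, 1.6, 5.3]
opening: 0.004
```

Call:
{"name": "arm_command", "arguments": {"targets": [[[0,0,0],[-0.0005,0,0],255],[[0,0,0],[-0.0008,0,0.0001],255],[[0,0,0],[-0.0008,0,0.0001],255]]}}

```text
t: 20.55
eef_pos: [597.7, -196.8, 54.5]
tcp_rot: [3.141, 0.096, 2.881]
ft_force: [-10.4, 2.5, 8.8]
opening: 0.004
```

Call:
{"name": "arm_command", "arguments": {"targets": [[[0,0,0],[-0.0002,0,-0.0005],255],[[0,0,0],[-0.0003,0,-0.0008],255],[[0,0,0],[-0.0003,0,-0.0008],255]]}}

```text
t: 20.85
eef_pos: [597.8, -196.8, 54.7]
tcp_rot: [3.141, 0.096, 2.881]
ft_force: [-8.4, 1.6, 2.3]
opening: 0.003
```

```bash
python3 f.py
```

```text
20.85 [ 597.84 -196.77   54.66] [-8.36  1.65  2.31] fU -8.51 fV -0.56 [-2.842e+01 -1.000e-02]
```

Vertical load is down to 2 N. Now I push up to about 12 N, with a slight sideways wiggle and a hold.

Call:
{"name": "arm_command", "arguments": {"targets": [[[0,0,0],[-0.0006,0,-0.0002],255],[[0,0,0],[-0.001,0,-0.0003],255],[[0,0,0],[-0.001,0,-0.0003],255]]}}

```text
t: 21.15
eef_pos: [598.2, -196.8, 54.7]
tcp_rot: [3.141, 0.094, 2.881]
ft_force: [-9.9, 2.5, 0.8]
opening: 0.006
```

```bash
python3 f.py
```

```text
21.15 [ 598.17 -196.76   54.73] [-9.87  2.49  0.78] fU -10.18 fV -0.14 [-28.1    0.09]
```

Call:
{"name": "arm_command", "arguments": {"targets": [[[0,0,0],[-0.0005,0,-0.0001],255],[[0,0,0],[-0.0005,0.0008,-0.0001],255],[[0,0,0],[-0.0005,-0.0008,-0.0001],255],[[0,0,0],[-0.0005,0,-0.0001],255],[[0,0,0],[-0.0005,0,-0.0001],255],[[0,0,0],[-0.0005,0,-0.0001],255]]}}

```text
t: 21.75
eef_pos: [598.4, -196.8, 54.7]
tcp_rot: [3.141, 0.093, 2.881]
ft_force: [-10.9, 2.9, 0.3]
opening: 0.005
```

```bash
python3 f.py
```

```text
21.75 [ 598.38 -196.76   54.75] [-10.9    2.92   0.32] fU -11.28 fV 0.01 [-27.9    0.15]
```

Call:
{"name": "arm_command", "arguments": {"targets": [[[0,0,0],[-0.0003,0,0],255],[[0,0,0],[-0.0003,0,0],255],[[0,0,0],[-0.0003,0,0],255],[[0,0,0],[-0.0003,0,0],255],[[0,0,0],[-0.0003,0,0],255]]}}

```text
t: 22.25
eef_pos: [598.4, -196.7, 54.8]
tcp_rot: [3.141, 0.093, 2.881]
ft_force: [-11.6, 2.0, 0.8]
opening: 0.008
```

Call:
{"name": "arm_command", "arguments": {"targets": [[[0,0,0],[0.002,0,0],255],[[0,0,0],[0.006,0,-0.0006],255],[[0,0,0],[0.03,0,-0.003],255],[[0,0,0],[0.06,0,-0.006],255],[[0,0,0],[0.056,0,-0.046],255],[[0,0,0],[0.052,0,-0.09],255],[[0,0,0],[0.046,0,-0.145],255],[[0,0,0],[0.044,0,-0.17],255]]}}

```text
t: 23.05
eef_pos: [543.5, -182.6, 224.8]
tcp_rot: [-3.141, 0.105, 2.881]
ft_force: [1.3, -0.6, -0.1]
opening: 0.003
```

Call:
{"name": "arm_command", "arguments": {"targets": [[[0,0,0],[-0.04,0,0.004],0],[[0,0,0],[-0.085,0,0.008],0],[[0,0,0],[-0.13,0,0.012],0],[[0,0,0],[-0.165,0,0.016],0],[[0,0,0],[-0.17,0,0.016],0],[[0,0,0],[-0.17,0,0.016],0],[[0,0,0],[-0.17,0,0.016],0],[[0,0,0],[-0.17,0,0.016],0]]}}

```text
t: 23.85
eef_pos: [706.8, -226.0, 222.4]
tcp_rot: [-3.142, 0.101, 2.881]
ft_force: [0.4, -0.3, 0.6]
opening: 0.621
```

```bash
python3 f.py; python3 look.py pics/w11.png; python3 - <<'E'
from h import *
p,d=read_camera("side");cv2.imwrite("pics/s11.png",p)
E
```

```text
23.85 [ 706.77 -226.    222.45] [ 0.42 -0.27  0.57] fU 0.47 fV -0.15 [84.36 -0.14]
[ 285  102   68   71 3756] [318.81922258 136.86501597] (636.4855346679688, -207.09405517578125) 27.76593017578125 [ 1.158e+01 -1.000e-02]
-90 -64.9 64.3 -0.31
-60 -64.4 64.0 -0.19
-30 -65.0 64.5 -0.26
0 -64.9 64.7 -0.12
house 11059 [-67.54152694  67.62883768] 70.01279656805849
```

View pics/w11.png

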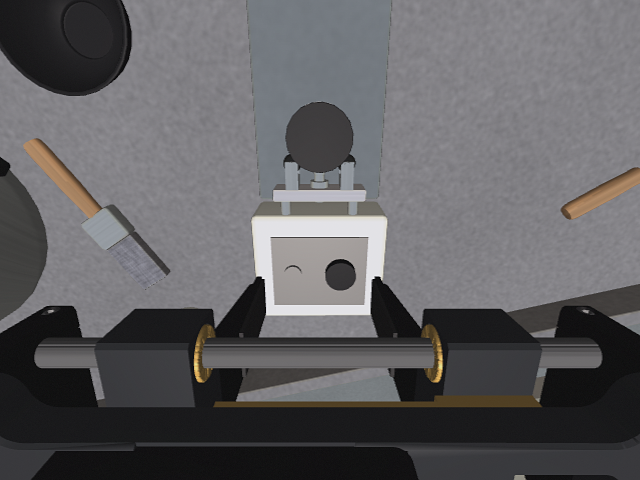

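View pics/s11.png

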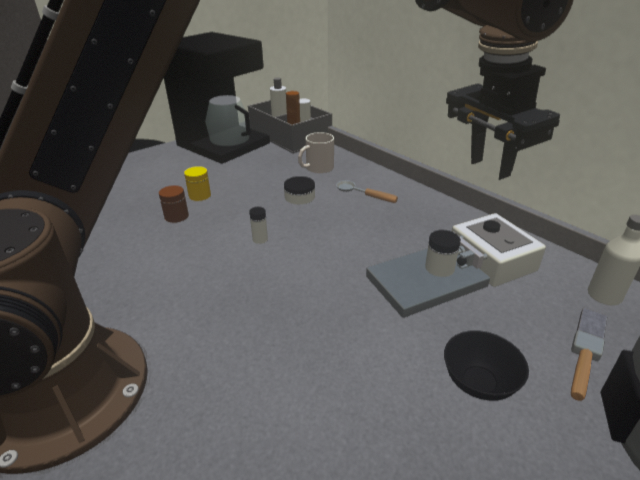

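The jar stands upright on the deck at (11.6, 0.0), centred between the rollers. In the side view the bowl (485,365), tub (299,190) and vial (259,225) have not moved. The robot is clear, so I'm handing in.

```bash
python3 -c "
from cell import env
print(env.job_done())"
```

```text
the job is handed in; nothing more can be done
None
```

I stood the jar on the deck at x ≈ -65 mm and released it. I then pushed it home with closed, forward-leaning fingertips at roller height. The final push was held at about 11.5–12 N, near zero sideways. I backed away and handed in at about 24 s.

**Last checks:**
- **Jar:** it stands upright at deck x = 11.6, y = 0.0 mm, against an expected home of about 11.5.
- **Bystanders:** in the final side view, the tub, vial and bowl look unmoved.
- **Robot:** it was clear of everything at hand-in.

**Not confirmed directly:**
- I could not read the plunger travel or the separate roller forces. I inferred both from the jar's position and the stiff contact.
- During the press the fingers briefly also pushed the jar down with about 9 N. I relieved this before the final hold.
- The scene and side cameras disagreed with each other by 6–12 mm, so I used the wrist camera for the precise positions.

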